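Line up tubs on a warming plate and switch it on

ROBOT

A 6-joint arm with a two-finger parallel gripper is mounted at the origin on a cart in front of the work surface, level with it; the furniture and walls round the work are solid. World frame = base frame: x ahead of the robot, y to its left, z up, the work surface at z = 0. Lengths are in m, angles in rad, forces in N, time in s.
With the tool pointing down it reaches from about 0.275 to 0.725 m from the base axis. Payload 15.9 kg.
Tool frame: the origin (TCP) lies at the very end of the fingers, on their centre line; the grasp point (between the pads) lies arm.grasp_offset behind it (arm.grasp_offset is the distance from the TCP to the grasp point, in m); z points along the fingers, y is the direction in which the jaws open and shut (so a half turn about z gives the same grasp; the last joint's range is limited). The gripper opens to 85 mm and grips with 20 to 120 N. Pads are 22 mm wide; open, the fingers measure 114 mm over their backs; the gripper's body (76 mm by 85 mm) begins 54 mm behind the grasp point. The pads swing forward as they close: fully open they stand 13 mm farther back than shut.
Start: joints at [-1.232, 0.213, -0.034, 1.323, 0, 1.571], TCP at [0.166, -0.472, 0.231] pointing down, gripper open.
Joint ranges: [-2.98, 2.98], [-0.74, 1.72], [-1.14, 1.35], [-2.1, 2.04], [-1.57, 1.44], [-3.14, 3.14]. Speed limits (rad/s): [1.89, 1.89, 2.39, 2.57, 3.14, 3.14].

INTERFACE

Orientations are given as [roll, pitch, yaw] about the fixed x, y, z axes, in that order (R = Rz(yaw) Ry(pitch) Rx(roll)).
In Python, from workcell import arm gives the robot as it stands.
- The arm moves only by the tool step_arm, never from a script. Its argument "motion" is a list that holds one entry, the list of rows, each a list of 7 numbers: the shift along the tool's x, y, z in m, then the turn, a rotation vector about the tool's x, y, z in degrees, then the finger opening in m, from 0 to 0.0854. In form: [[[x, y, z, ax, ay, az, claw], ...]]. A call has 1 to 12 rows; each row shifts and turns the commanded pose from where the row before left it, along the tool's axes as they then stand; what a row does not reach is not made up. A row lasts 1/12 s, in which the tool goes at most 41.7 mm and 7.16 degrees, less where a joint would pass 70% of its speed; a pose out of reach is approached as far as the arm can. A call with a gripper value outside its range is refused whole. The fingers move at their own pace and stop on an object; the grip force is fixed at half the most. Time passes only in rows, so rows that do not move let the fingers close. It gives the time, the measured TCP pose, the force and the opening at its end, in the units of the state.
- arm.get_state(): the state, without advancing time (a new reading comes with each control period).
- arm.read_camera(name): name is "scene" or "side" or "wrist"; returns a dict with "img" (420x560x3 uint8, red, green, blue), "mtx" (3x3 intrinsics, pixels), "R" (3x3) and "t" (3): a world point X has camera coordinates R X + t. Camera axes: x right, y down, z forward; pixel columns grow to the right and rows downward; lengths in m; the calibration is good to about 2 mm. A picture is of the moment at which its call begins. There is no depth.
- arm.finish_job(): hands the job in, once; it reports no verdict.
The state is a dict: "time": time; "qpos": joint angles; "dq": joint speeds; "joint_efforts": joint torques, N m; "tool_pos": TCP position; "ee_rot": TCP orientation; "contact_force": force on the tool from outside, world axes, zero at the start; "ft_torque": the same for the moment, N m; "opening": finger opening in m.
Only numpy, scipy, OpenCV 4.12 (cv2) and the standard library are available. Lean on these libraries where they do the work, as an engineer would, in place of code of your own. Each camera call takes 0.05 s, during which the arm holds its last target. There are 200 camera calls.

TASK

Get the warming plate going: take the two tealights off it and stand them upright, side by side, on the cork mat, and slide the little tubs, never lifting them off the plate, into an even row in the printed outlines: one squarely in each outline, long side front to back, starting at the outline next to the control panel and leaving none empty in between. Only when the tealights are off and the row is complete, turn the selector to the three-dot mark. Leave everything else where it is.

Things in the scene. Friction and masses are not known exactly. Their poses are not given: they have to be found in the camera images.
- plate: electric warming plate fixed on the worktop: rimless slab, its x (to the back) from -120 to 90 mm, its y (left) from -235 to 250 mm, top 18 mm above its origin at worktop level. Black heated top at y > -145 mm; bare metal control panel at its right, y < -150. Along the back of the black top a row of five white printed outlines, 60 mm (x) by 46 mm (y), centres 60 mm apart
- slot0 (a point): centre of printed outline 0 on the plate's top surface, at plate x = 45 mm, y = -105 mm; the outline next to the control panel
- slot1 (a point): centre of printed outline 1 on the plate's top surface, at plate x = 45 mm, y = -45 mm
- slot2 (a point): centre of printed outline 2 on the plate's top surface, at plate x = 45 mm, y = 15 mm
- slot3 (a point): centre of printed outline 3 on the plate's top surface, at plate x = 45 mm, y = 75 mm
- slot4 (a point): centre of printed outline 4 on the plate's top surface, at plate x = 45 mm, y = 135 mm
- tub0: little closed tub, a flat box 40 mm (its x) by 54 mm (its y) by 18 mm high (solid to 15 mm), 28 g, all alike; origin in the centre of its underside, z up. Three to five are present, lying on the front part of the plate's black top. In the row its 54 mm side runs along the plate's x, either way round
- tub1: little closed tub, a flat box 40 mm (its x) by 54 mm (its y) by 18 mm high (solid to 15 mm), 28 g, all alike; origin in the centre of its underside, z up. Three to five are present, lying on the front part of the plate's black top. In the row its 54 mm side runs along the plate's x, either way round
- tub2: little closed tub, a flat box 40 mm (its x) by 54 mm (its y) by 18 mm high (solid to 15 mm), 28 g, all alike; origin in the centre of its underside, z up. Three to five are present, lying on the front part of the plate's black top. In the row its 54 mm side runs along the plate's x, either way round
- tub3: little closed tub, a flat box 40 mm (its x) by 54 mm (its y) by 18 mm high (solid to 15 mm), 28 g, all alike; origin in the centre of its underside, z up. Three to five are present, lying on the front part of the plate's black top. In the row its 54 mm side runs along the plate's x, either way round
- tub4: little closed tub, a flat box 40 mm (its x) by 54 mm (its y) by 18 mm high (solid to 15 mm), 28 g, all alike; origin in the centre of its underside, z up. Three to five are present, lying on the front part of the plate's black top. In the row its 54 mm side runs along the plate's x, either way round
- tealight0: round tealight candle, white wax in a metal cup, 38 mm across, 15 mm high, with a short wick; origin in the centre of its underside, z up; the two are alike and start on the plate among the outlines
- tealight1: round tealight candle, white wax in a metal cup, 38 mm across, 15 mm high, with a short wick; origin in the centre of its underside, z up; the two are alike and start on the plate among the outlines
- mat: round cork pot mat fixed on the worktop in front of the sink, to the right of the plate, 110 mm across, 8 mm thick; origin in the centre of its underside
- selector (a joint): rotary selector on the control panel, rad; 0 = pointer at the bar (off), then sprung detents: 0.5 one dot, 1.0 two dots, 1.5 three dots, 2.0 four dots; grows clockwise seen from above; stops at -0.1 and 2.1. Let go, it drops into the nearest detent; turning takes under 0.1 N m
- selector_grip (a point): on the selector's axis, 36 mm above the worktop, in its bar grip: 44 mm long, 12 mm wide, 24 to 44 mm above the worktop, with a white pointer line at one end, over a 48 mm disc. Its x runs along the bar to the pointer, z up; at joint 0 that is 1.0 rad to the left of the plate's x, at 1.5 it is 0.5 rad to the right
- post (a point): foot of a fixed upright square wooden post, 45 x 45 mm, that rises 1.8 m from the worktop behind the right end of the plate: keep arm and gripper clear of it when passing between mat and plate
- garlic: bystander to be left alone: bulb of garlic, 53 mm; origin in the centre of its underside
Not all that is in view belongs to the job. What is shaped like the tub4 but pink is not meant. What is shaped like the tealight0 but green is not meant.

How it is judged:
On the way, in this order (a step that is already met when the one before it is completed fails the run):
1. both tealights stand on the mat and the tubs present form the row (horizontal distance between each of tealight0, tealight1 and mat below 0.045 m and z of tealight0 in the frame of mat between 0.004 and 0.014 m and angle between each of tealight0, tealight1's own z axis and vertical below 0.15 rad and linear speed of each of tealight0, tealight1, tub0, tub1, tub2, tub3, tub4 below 0.02 m/s and z of tealight1 in the frame of mat between 0.004 and 0.014 m and (horizontal distance between tub0 and slot0 below 0.007 m or (horizontal distance between tub0 and slot1 below 0.007 m and horizontal distance between any of tub1, tub2, tub3, tub4 and slot0 below 0.007 m) or (horizontal distance between tub0 and slot2 below 0.007 m and horizontal distance between any of tub1, tub2, tub3, tub4 and slot1 below 0.007 m) or (horizontal distance between tub0 and slot3 below 0.007 m and horizontal distance between any of tub1, tub2, tub3, tub4 and slot2 below 0.007 m) or (horizontal distance between tub0 and slot4 below 0.007 m and horizontal distance between any of tub1, tub2, tub3, tub4 and slot3 below 0.007 m)) and angle between the y axis of each of tub0, tub1, tub2, tub3, tub4 and the x axis of plate, either way round below 0.12 rad and angle between each of tub0, tub1, tub2, tub3, tub4's own z axis and vertical below 0.1 rad and (horizontal distance between tub1 and slot0 below 0.007 m or (horizontal distance between tub1 and slot1 below 0.007 m and horizontal distance between any of tub0, tub2, tub3, tub4 and slot0 below 0.007 m) or (horizontal distance between tub1 and slot2 below 0.007 m and horizontal distance between any of tub0, tub2, tub3, tub4 and slot1 below 0.007 m) or (horizontal distance between tub1 and slot3 below 0.007 m and horizontal distance between any of tub0, tub2, tub3, tub4 and slot2 below 0.007 m) or (horizontal distance between tub1 and slot4 below 0.007 m and horizontal distance between any of tub0, tub2, tub3, tub4 and slot3 below 0.007 m)) and (horizontal distance between tub2 and slot0 below 0.007 m or (horizontal distance between tub2 and slot1 below 0.007 m and horizontal distance between any of tub0, tub1, tub3, tub4 and slot0 below 0.007 m) or (horizontal distance between tub2 and slot2 below 0.007 m and horizontal distance between any of tub0, tub1, tub3, tub4 and slot1 below 0.007 m) or (horizontal distance between tub2 and slot3 below 0.007 m and horizontal distance between any of tub0, tub1, tub3, tub4 and slot2 below 0.007 m) or (horizontal distance between tub2 and slot4 below 0.007 m and horizontal distance between any of tub0, tub1, tub3, tub4 and slot3 below 0.007 m)) and (horizontal distance between tub3 and slot0 below 0.007 m or (horizontal distance between tub3 and slot1 below 0.007 m and horizontal distance between any of tub0, tub1, tub2, tub4 and slot0 below 0.007 m) or (horizontal distance between tub3 and slot2 below 0.007 m and horizontal distance between any of tub0, tub1, tub2, tub4 and slot1 below 0.007 m) or (horizontal distance between tub3 and slot3 below 0.007 m and horizontal distance between any of tub0, tub1, tub2, tub4 and slot2 below 0.007 m) or (horizontal distance between tub3 and slot4 below 0.007 m and horizontal distance between any of tub0, tub1, tub2, tub4 and slot3 below 0.007 m)) and (horizontal distance between tub4 and slot0 below 0.007 m or (horizontal distance between tub4 and slot1 below 0.007 m and horizontal distance between any of tub0, tub1, tub2, tub3 and slot0 below 0.007 m) or (horizontal distance between tub4 and slot2 below 0.007 m and horizontal distance between any of tub0, tub1, tub2, tub3 and slot1 below 0.007 m) or (horizontal distance between tub4 and slot3 below 0.007 m and horizontal distance between any of tub0, tub1, tub2, tub3 and slot2 below 0.007 m) or (horizontal distance between tub4 and slot4 below 0.007 m and horizontal distance between any of tub0, tub1, tub2, tub3 and slot3 below 0.007 m))), for 0.2 s.
2. the selector is at three dots (value of joint selector between 1.35 and 1.65 rad), for 0.2 s.
At the end, for the whole second after the job is handed in: Every tub at rest within 7 mm of an outline's centre and 0.12 rad of square, outlines filled from the one by the control panel without a gap; both tealights upright at rest on the mat within 45 mm of its centre; selector within 0.15 rad of three dots (all of step 1 and all of step 2); the robot touches nothing.
It fails at once if a tub is lifted more than 20 mm off the plate (z of any of tub0, tub1, tub2, tub3, tub4 in the frame of plate above 0.038 m).
It fails at once if the garlic is moved more than 40 mm (distance of garlic from where it was at the start of the episode above 0.04 m).
Of tub0, tub1, tub2, tub3, tub4 only 3 to 5 are there at a start; the rules pass over those that are not, and their reading is None.
At some moment in a run one of tub0, tub1, tub2, tub3, tub4 may be knocked a few centimetres aside while the robot is not near it.
Once in a run the grip may slacken for a moment while it holds something.
It also fails if it takes over 210 s, if anything falls off the work surface, if the arm or the gripper's body presses on something with over 40 N, if the wrist force passes 120 N, or if a joint passes its speed limit or range.

## Working session

There is one attempt and no reset: what is moved stays moved. The work goes in short steps, Python scripts to look and compute and a tool call to move; the robot and the scene stay as the last step left them, time stands still between calls to the robot, and variables do not carry over. Pictures are saved under pics/ and viewed, about 12 in all and at most 16, crops included, and the job is handed in when it is done.

Besides the shell and the picture viewer there is one more tool, called after ">>>" as name([rows], argument=value, ...), one row to a line, values as JSON. step_arm: Moves the arm, as the interface text tells. Its arguments: {"type":"object","properties":{"motion":{"type":"array"}},"required":["motion"]}

```bash
ls; mkdir -p pics; cat > h.py <<'E'
import numpy as np, cv2
from workcell import arm
def snap(cam,name=None,crop=None,scale=1):
    c=arm.read_camera(cam); im=c["img"][:,:,::-1].copy()
    np.savez(f"/tmp/{cam}.npz",**{k:np.array(c[k]) for k in("img","mtx","R","t")})
    if name:
        o=im
        if crop: x0,y0,x1,y1=crop; o=im[y0:y1,x0:x1]
        o=cv2.resize(o,None,fx=scale,fy=scale,interpolation=cv2.INTER_CUBIC); cv2.imwrite(f"pics/{name}.png",o)
    return c
def load(cam): return dict(np.load(f"/tmp/{cam}.npz"))
def px2w(c,u,v,z):
    d=c["R"].T@np.linalg.solve(c["mtx"],[u,v,1.]); o=-c["R"].T@c["t"]
    return o+d*(z-o[2])/d[2]
def w2px(c,X):
    p=c["mtx"]@(c["R"]@np.asarray(X,float)+c["t"]); return p[:2]/p[2]
E
python3 - <<'E'
from h import *
print(arm.get_state()); print(arm.grasp_offset)
a=snap("scene"); b=snap("side")
cv2.imwrite("pics/a.png",a["img"][:,:,::-1]); cv2.imwrite("pics/b.png",b["img"][:,:,::-1])
for c in (a,b): print(-c["R"].T@c["t"], c["R"][2], c["mtx"][0,0])
E
```

```text
pics
{'time': 0.0, 'qpos': array([-1.23198490e+00,  2.13360567e-01, -3.50224457e-02,  1.32353490e+00,
       -2.61735887e-05,  1.57081554e+00]), 'dq': array([-0.00010527,  0.00089376,  0.00182964,  0.00173526,  0.00084343,
       -0.00121842]), 'joint_efforts': array([ 5.22737664e-04, -6.86166644e+01,  4.87116051e+01,  1.75791036e-02,
        4.68536075e-05,  1.21254124e-05]), 'tool_pos': array([ 0.1660625 , -0.47125763,  0.23082852]), 'ee_rot': array([-3.14047107e+00,  2.61951230e-05,  3.38792237e-01]), 'contact_force': array([ 0.82185541, -0.0623754 , -0.05504622]), 'ft_torque': array([0.03096168, 0.02675425, 0.034376  ]), 'opening': 0.08539816660578638}
0.0187
[ 0.26879997 -0.45847872  1.03639933] [ 0.25614839  0.44177437 -0.85978102] 436.63773530225313
[ 0.12305073 -0.87426073  0.89451051] [ 0.31500663  0.69963872 -0.64130841] 441.8987286318366
```

View pics/a.png

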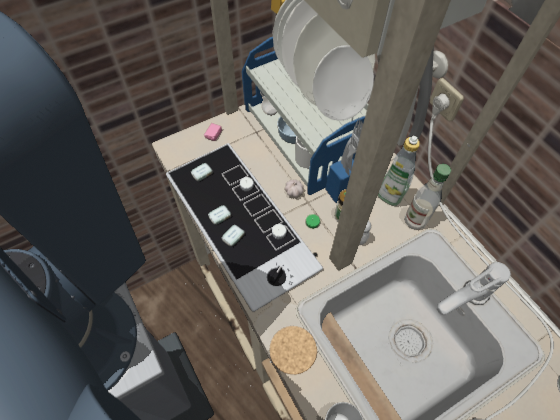

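View pics/b.png

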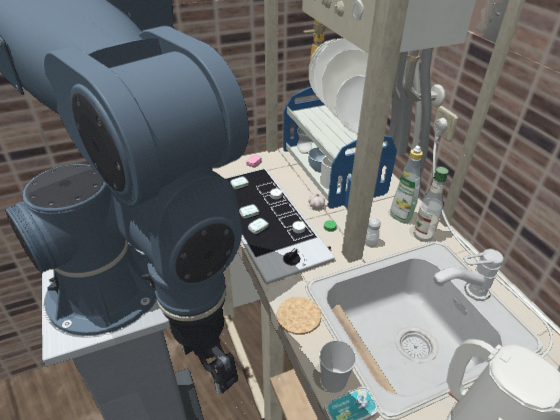

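Three tubs are visible at (202,172), (219,214) and (233,235), and white tealights at (246,185) and (279,231). The decoys are a pink box at (213,132) and a green disc at (313,221). The garlic is at (294,188) and the mat at (293,350). I'll confirm with an enlarged crop.

```bash
python3 - <<'E'
from h import *
c=load("scene"); im=c["img"][:,:,::-1]
cv2.imwrite("pics/c.png",cv2.resize(im[120:320,150:350],None,fx=3,fy=3,interpolation=cv2.INTER_CUBIC))
for n,u,v,z in [("corner front-left",168,175,.018),("left back",235,147,.018),("right front",247,307,.018),("right back",322,267,.018),("mat",293,350,.008),("post",345,268,0)]: print(n,px2w(c,u,v,z).round(4))
E
```

```text
corner front-left [0.3739 0.3251 0.018 ]
left back [0.587  0.3197 0.018 ]
right front [ 0.3845 -0.131   0.018 ]
right back [ 0.5979 -0.1343  0.018 ]
mat [ 0.4289 -0.2712  0.008 ]
post [ 0.6532 -0.1606  0.    ]
```

View pics/c.png

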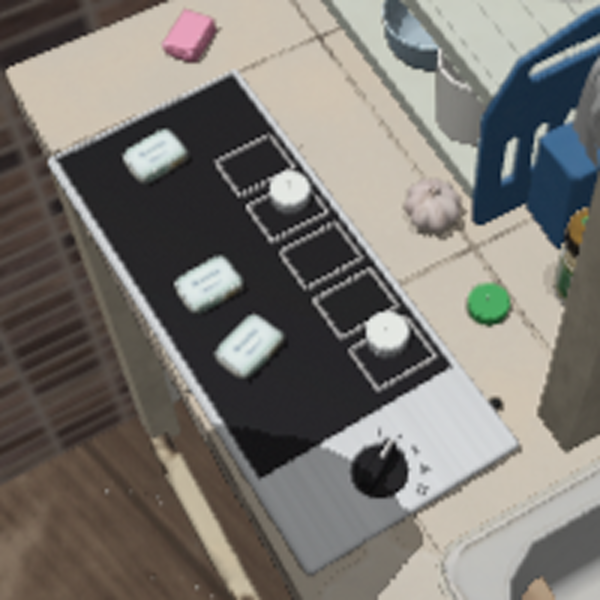

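```bash
cat >> h.py <<'E'
from scipy.optimize import least_squares, minimize
def rz(a): return np.array([[np.cos(a),-np.sin(a)],[np.sin(a),np.cos(a)]])
BOX=np.array([[x,y,z] for x in(-.02,.02) for y in(-.027,.027) for z in(0,.018)])
CYL=np.array([[.019*np.cos(t),.019*np.sin(t),z] for t in np.linspace(0,6.28,25)[:-1] for z in(0,.015)])
def fit(c,mask,model,x0,S=4):
    """silhouette fit of model (local pts) standing at x,y,yaw, z fixed x0[3]"""
    M=cv2.resize(mask.astype(np.float32),None,fx=S,fy=S,interpolation=cv2.INTER_LINEAR)
    def cost(p):
        P=np.c_[model[:,:2]@rz(p[2]).T+p[:2]/100,model[:,2]+x0[3]]
        q=np.array([w2px(c,X) for X in P]); q=((q+.5)*S-.5)
        h=cv2.convexHull(q.astype(np.float32)); R=np.zeros_like(M)
        cv2.fillConvexPoly(R,np.round(h*16).astype(np.int32),1,cv2.LINE_AA,4)
        return float(np.abs(R-M).sum()/M.sum())
    best=None
    for a in ([-.5,0,.5] if model is BOX else [0]):
        s=np.array([x0[0]*100,x0[1]*100,x0[2]+a])
        r=minimize(cost,s,method="Nelder-Mead",options=dict(initial_simplex=s+np.array([[0,0,0],[.8,0,0],[0,.8,0],[0,0,.3]])))
        if best is None or r.fun<best.fun: best=r
    return best.x[0]/100,best.x[1]/100,best.x[2],best.fun
def white(c,u,v,w=16,thr=105):
    g=c["img"].astype(int).min(2); m=(g>thr).astype(np.uint8)
    n,l=cv2.connectedComponents(m,connectivity=4); k=l[int(v),int(u)]
    return (l==k).astype(np.uint8)
E
python3 - <<'E'
from h import *
c=load("scene")
# plate pose from picked points in crop
L=[((52,158),(-120,250)),((235,73),(90,250)),((312,573),(-120,-235)),((519,445),(90,-235)),
((215,163),(15,158)),((237,195),(15,112)),((297,163),(75,112)),((268,136),(75,158)),
((280,262),(15,38)),((304,288),(15,-8)),((362,254),(75,-8)),((333,222),(75,38)),
((348,350),(15,-82)),((378,390),(15,-128)),((437,357),(75,-128))]
uv=np.array([[150+(a+.5)/3-.5,120+(b+.5)/3-.5] for (a,b),_ in L]); P=np.array([q for _,q in L])/1000
W=np.array([px2w(c,u,v,.018)[:2] for u,v in uv])
f=lambda p:(P@rz(p[2]).T+p[:2]-W).ravel()
r=least_squares(f,[.48,.08,0]); print("plate",r.x.round(4),(np.abs(r.fun).max()).round(4))
p=r.x
for i in range(5): print("slot",i,(rz(p[2])@[.045,-.105+.06*i]+p[:2]).round(4))
for cam in("scene","side"):
  c=load(cam)
  for u,v in {"scene":[(202,172),(219,214),(233,235)],"side":[(239,183),(249,211),(258,226)]}[cam]:
    m=white(c,u,v); w=px2w(c,u,v,.036); x,y,a,e=fit(c,m,BOX,(w[0],w[1],p[2]+1.57,.018)); print(cam,"tub",m.sum(),round(x,4),round(y,4),"yaw",round(a,3),"err",round(e,3))
  for u,v in {"scene":[(246,185),(279,231)],"side":[(276,194),(299,227)]}[cam]:
    m=white(c,u,v,thr=125); w=px2w(c,u,v,.033); x,y,a,e=fit(c,m,CYL,(w[0],w[1],0,.018)); print(cam,"tea",m.sum(),round(x,4),round(y,4),"err",round(e,3))
E
```

```text
plate [0.5001 0.093  0.0463] 0.0089
slot 0 [ 0.5499 -0.0098]
slot 1 [0.5471 0.0501]
slot 2 [0.5444 0.11  ]
slot 3 [0.5416 0.17  ]
slot 4 [0.5388 0.2299]
scene tub 207 0.4595 0.2865 yaw 1.535 err 0.479
scene tub 241 0.4404 0.1332 yaw 1.466 err 0.432
scene tub 267 0.4418 0.0584 yaw 1.93 err 0.388
scene tea 137 0.5528 0.1866 err 0.251
scene tea 165 0.5556 0.0112 err 0.238
side tub 128 0.4633 0.2879 yaw 1.312 err 0.577
side tub 163 0.4428 0.1353 yaw 1.431 err 0.489
side tub 185 0.4445 0.0567 yaw 2.309 err 0.434
side tea 52102 0.5943 0.1997 err 0.998
side tea 105 0.5585 0.0107 err 0.417
```

>>> step_arm([
  [[0, 0, 0, 0, 0, -6.7, 0.085], [0, 0, 0, 0, 0, -6.7, 0.085], [0, 0, 0, 0, 0, -6.7, 0.085], [0, 0, 0, 0, 0, -6.7, 0.085], [0, 0, 0, 0, 0, -6.7, 0.085], [0, 0, 0, 0, 0, -6.7, 0.085], [0, 0, 0, 0, 0, -6.7, 0.085], [0, 0, 0, 0, 0, -6.7, 0.085], [0, 0, 0, 0, 0, -6.7, 0.085], [0, 0, 0, 0, 0, -6.7, 0.085], [0, 0, 0, 0, 0, -6.2, 0.085]],
])

```text
time: 1.02
tool_pos: [0.1661, -0.4714, 0.231]
ee_rot: [-3.141, -0.001, 1.622]
contact_force: [0.7, -0.2, 0.2]
opening: 0.0849
```

>>> step_arm([
  [[0.03, 0.021, 0, 0, 0, 0, 0.085], [0.03, 0.021, 0, 0, 0, 0, 0.085], [0.03, 0.021, 0, 0, 0, 0, 0.085], [0.03, 0.021, 0, 0, 0, 0, 0.085], [0.03, 0.021, 0, 0, 0, 0, 0.085], [0.03, 0.021, 0, 0, 0, 0, 0.085], [0.03, 0.021, 0, 0, 0, 0, 0.085], [0.03, 0.021, 0, 0, 0, 0, 0.085], [0.03, 0.021, 0, 0, 0, 0, 0.085], [0.03, 0.021, 0, 0, 0, 0, 0.085], [0.03, 0.021, 0, 0, 0, 0, 0.085], [0.03, 0.021, 0, 0, 0, 0, 0.085]],
])

```text
time: 2.02
tool_pos: [0.4019, -0.0986, 0.2312]
ee_rot: [-3.142, -0.0, 1.616]
contact_force: [1.5, -0.9, 0.8]
opening: 0.0851
```

>>> step_arm([
  [[0.03, 0.021, 0, 0, 0, 0, 0.085], [0.03, 0.021, -0.03, 0, 0, 0, 0.085], [0.03, 0.021, -0.03, 0, 0, 0, 0.085], [0.03, 0.021, -0.03, 0, 0, 0, 0.085], [0.02, 0.0, 0, 0, 0, 0, 0.085], [0, 0, 0, 0, 0, 0, 0.085], [0, 0, 0, 0, 0, 0, 0.085]],
])

```text
time: 2.6
tool_pos: [0.472, 0.0329, 0.3102]
ee_rot: [-3.141, 0.0, 1.618]
contact_force: [0.2, -0.9, 0.1]
opening: 0.0849
```

```bash
python3 - <<'E'
from h import *
s=arm.get_state(); print(s["time"],s["tool_pos"],s["ee_rot"],s["qpos"].round(2))
c=snap("wrist","w1"); 
snap("side");snap("scene")
E
```

```text
2.6 [0.47201634 0.0328925  0.31018954] [-3.14102362e+00  9.57381872e-05  1.61847499e+00] [ 0.07  0.16  0.1   1.51 -0.    1.59]
```

View pics/w1.png

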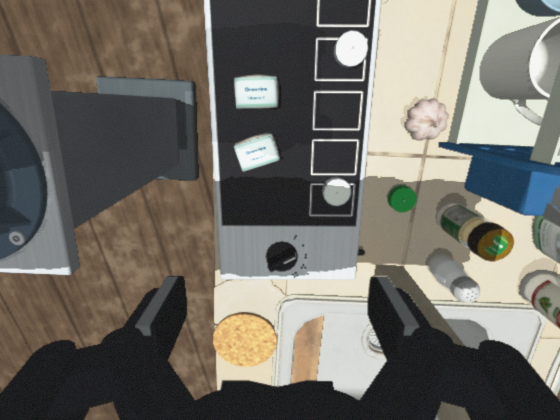

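```bash
python3 - <<'E'
from h import *
c=load("wrist"); im=c["img"][:,:,::-1]
print("cam",-c["R"].T@c["t"],c["R"][2])
L=[((316,38),(15,98)),((366,39),(75,98)),((368,81),(75,52)),((316,79),(15,52)),((315,90),(15,38)),((361,91),(75,38)),((362,130),(75,-8)),((314,130),(15,-8)),
((313,138),(15,-22)),((357,139),(75,-22)),((357,175),(75,-68)),((312,175),(15,-68)),((311,184),(15,-82)),((310,214),(15,-128)),((354,216),(75,-128)),((219,277),(-120,-235)),((357,276),(90,-235))]
P=np.array([q for _,q in L])/1000
W=np.array([px2w(c,u,v,.018)[:2] for (u,v),_ in L])
f=lambda p:(P@rz(p[2]).T+p[:2]-W).ravel()
r=least_squares(f,[.48,.08,0],loss="soft_l1",f_scale=.002); p=r.x; print("plate",p.round(4)); print((f(p).reshape(-1,2)*1000).round(1).tolist())
for u,v in [(257,88),(257,152)]:
    for thr in (60,90,120):
        m=white(c,u,v,thr=thr); w=px2w(c,u,v,.036); x,y,a,e=fit(c,m,BOX,(w[0],w[1],p[2]+1.57,.018)); print("tub",thr,m.sum(),round(x,4),round(y,4),round(a,3),round(e,3))
for u,v in [(352,48),(337,191)]:
    for thr in (90,120):
        m=cv2.morphologyEx(white(c,u,v,thr=thr),cv2.MORPH_OPEN,np.ones((5,5),np.uint8)); w=px2w(c,u,v,.033); x,y,a,e=fit(c,m,CYL,(w[0],w[1],0,.018)); print("tea",thr,m.sum(),round(x,4),round(y,4),round(e,3))
print("mat",px2w(c,245,339,.008)); 
E
```

```text
cam [0.4673962  0.11681193 0.45269598] [ 0.01559482 -0.32305107 -0.94625304]
plate [0.5021 0.0957 0.0421]
[[1.9, -0.0], [1.4, 0.7], [-5.7, 1.4], [-0.2, -0.3], [0.6, -1.4], [2.1, -0.5], [-3.7, 1.3], [-0.5, 1.8], [0.6, -1.8], [2.0, -0.8], [-2.4, 1.6], [-0.3, 2.0], [0.6, 0.8], [0.3, -1.1], [-3.3, 1.4], [1.5, -4.6], [-0.7, -7.8]]
tub 60 1478 0.441 0.1298 1.664 0.08
tub 90 1387 0.441 0.1289 1.621 0.135
tub 120 1318 0.4408 0.1296 1.619 0.191
tub 60 1316 0.4433 0.0566 1.927 0.065
tub 90 1221 0.4432 0.0563 1.942 0.129
tub 120 1157 0.4431 0.0561 2.006 0.188
tea 90 1008 0.5526 0.1835 0.066
tea 120 940 0.5528 0.1837 0.086
tea 90 637 0.5548 0.007 0.097
tea 120 566 0.555 0.007 0.205
mat [ 0.43172045 -0.262657    0.008     ]
```

>>> step_arm([
  [[-0.0145, 0.0205, 0.02, 0, 0, 0, 0.062], [-0.0145, 0.0205, 0.03, 0, 0, 0, 0.062], [0, 0.0205, 0.03, 0, 0, 0, 0.062], [0, 0.0205, 0.03, 0, 0, 0, 0.062], [0, 0, 0.03, 0, 0, 0, 0.062], [0, 0, 0.03, 0, 0, 0, 0.062], [0, 0, 0.03, 0, 0, 0, 0.062], [0, 0, 0.02, 0, 0, 0, 0.062], [0, 0, 0, 0, 0, 0, 0.062], [0, 0, 0, 0, 0, 0, 0.062]],
])

```text
time: 3.58
tool_pos: [0.5543, 0.006, 0.0902]
ee_rot: [-3.14, 0.0, 1.615]
contact_force: [1.2, 0.6, 1.4]
opening: 0.0616
```

```bash
python3 - <<'E'
from h import *
s=arm.get_state(); print(s["time"],s["tool_pos"],s["ee_rot"],s["qpos"].round(2),s["opening"])
c=snap("wrist","w2"); 
for p in [(.555,.007,.033),(.555,.007,.018)]: print(w2px(c,p))
E
```

```text
3.5833 [0.55426818 0.00604016 0.09024184] [-3.13952831e+00  2.94453574e-06  1.61521490e+00] [ 0.01  0.39 -0.16  1.03 -0.    1.54] 0.061580663715624324
[278.8888828  234.06569693]
[278.79165335 226.03263757]
```

View pics/w2.png

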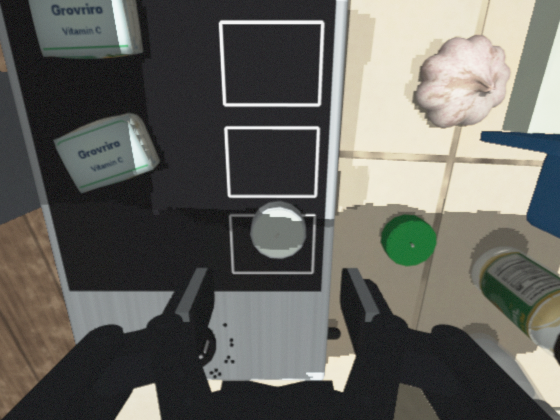

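>>> step_arm([
  [[0, 0, 0.025, 0, 0, 0, 0.062], [0, 0, 0.025, 0, 0, 0, 0.062], [0, 0, 0.019, 0, 0, 0, 0.062], [0, 0, 0, 0, 0, 0, 0.062], [0, 0, 0, 0, 0, 0, 0.03], [0, 0, 0, 0, 0, 0, 0.03], [0, 0, 0, 0, 0, 0, 0.03], [0, 0, 0, 0, 0, 0, 0.03], [0, 0, 0, 0, 0, 0, 0.03], [0, 0, 0, 0, 0, 0, 0.03], [0, 0, 0, 0, 0, 0, 0.03]],
])

```text
time: 4.55
tool_pos: [0.5567, 0.0068, 0.0242]
ee_rot: [3.138, 0.0, 1.616]
contact_force: [-3.7, -0.7, 10.4]
opening: 0.0352
```

```bash
python3 - <<'E'
from h import *
c=load("wrist")
L=[((220,21),(15,38)),((323,22),(75,38)),((321,105),(75,-8)),((224,105),(15,-8)),((226,127),(15,-22)),((319,127),(75,-22)),((317,196),(75,-68)),((229,196),(15,-68)),((230,215),(15,-82)),((315,214),(75,-82)),((313,272),(75,-128)),((233,272),(15,-128))]
P=np.array([q for _,q in L])/1000
W=np.array([px2w(c,u,v,.018)[:2] for (u,v),_ in L])
f=lambda p:(P@rz(p[2]).T+p[:2]-W).ravel()
r=least_squares(f,[.48,.08,0]); p=r.x; print("plate",p.round(4)); print((f(p).reshape(-1,2)*1000).round(1).tolist())
for i in range(5): print("slot",i,(rz(p[2])@[.045,-.105+.06*i]+p[:2]).round(4))
print("sel",[px2w(c,203,345,.04)])
c=np.load("/tmp/scene.npz"); 
E
```

```text
plate [0.5016 0.0953 0.0457]
[[0.5, -0.5], [-0.1, 0.0], [-1.0, 0.3], [0.6, 0.3], [0.1, -0.2], [-0.3, -0.2], [-0.8, 0.3], [0.4, 0.3], [0.4, 0.3], [0.1, -0.4], [-0.2, -0.1], [0.3, -0.0]]
slot 0 [ 0.5514 -0.0075]
slot 1 [0.5486 0.0524]
slot 2 [0.5459 0.1124]
slot 3 [0.5432 0.1723]
slot 4 [0.5404 0.2323]
sel [array([ 0.50286843, -0.08135094,  0.04      ])]
```

>>> step_arm([
  [[0, 0, -0.005, 0, 0, 0, 0.03], [0, 0, -0.01, 0, 0, 0, 0.03], [0, 0, -0.025, 0, 0, 0, 0.03], [0, 0, -0.03, 0, 0, 0, 0.03], [0, 0, -0.03, 0, 0, 0, 0.03], [0, -0.03, -0.02, 0, 0, 0, 0.03], [0, -0.03, 0, 0, 0, 0, 0.03], [-0.02, -0.03, 0, 0, 0, 0, 0.03], [-0.03, -0.02, 0, 0, 0, 0, 0.03], [-0.03, 0, 0, 0, 0, 0, 0.03], [-0.03, 0, 0, 0, 0, 0, 0.03], [-0.02, 0, 0, 0, 0, 0, 0.03]],
])

```text
time: 5.55
tool_pos: [0.4515, -0.1303, 0.1436]
ee_rot: [3.139, 0.001, 1.616]
contact_force: [-0.2, 1.1, -0.6]
opening: 0.0351
```

```bash
python3 - <<'E'
from h import *
s=arm.get_state(); print(s["time"],s["tool_pos"],s["ee_rot"],s["opening"])
c=snap("wrist","w3"); 
E
```

```text
5.55 [ 0.45148059 -0.13033235  0.14361183] [3.13892935e+00 1.29033595e-03 1.61554438e+00] 0.0351103765311286
```

View pics/w3.png

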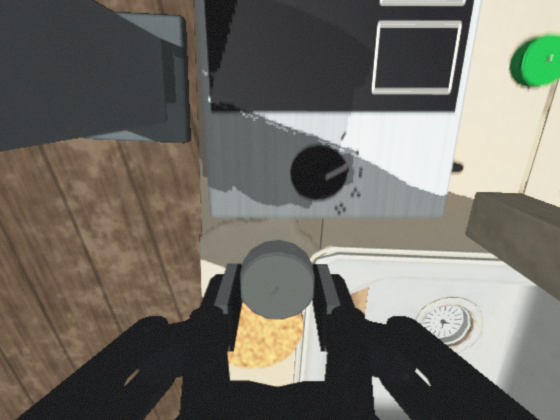

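```bash
python3 - <<'E'
from h import *
c=load("wrist"); s=arm.get_state()
t=s["tool_pos"]
for dy in (0,.01,.02):
    P=CYL+np.array([t[0],t[1]+dy,.1375]); q=np.array([w2px(c,X) for X in P]); print(dy,q.min(0).round(),q.max(0).round())
# mat from scene image: orange mask ellipse
for cam in("scene","side"):
    c=load(cam); h=cv2.cvtColor(c["img"],cv2.COLOR_RGB2HSV); m=((h[...,0]<20)&(h[...,0]>8)&(h[...,1]>110)&(h[...,2]>120)).astype(np.uint8)
    m=cv2.morphologyEx(cv2.morphologyEx(m,cv2.MORPH_CLOSE,np.ones((5,5))),cv2.MORPH_OPEN,np.ones((7,7)))
    n,l,st,ce=cv2.connectedComponentsWithStats(m); 
    for i in range(1,n):
        if st[i,4]>400:
            th=np.linspace(0,6.28,41)[:-1]; D=np.array([[.055*np.cos(a),.055*np.sin(a),z] for a in th for z in(0,.008)])
            w=px2w(c,*ce[i],.006); print(cam,st[i],w.round(4)); print(np.round(fit(c,(l==i).astype(np.uint8),D,(w[0],w[1],0,0)),4))
E
```

```text
0 [239. 244.] [318. 326.]
0.01 [239. 225.] [320. 309.]
0.02 [239. 206.] [322. 291.]
```

```bash
python3 - <<'E'
from h import *
c=load("wrist")
print(px2w(c,265,367,.004),px2w(c,305,330,.008),px2w(c,229,345,.008))
c=load("scene")
for q in [(270,350),(317,350),(293,327),(293,374)]: print(px2w(c,*q,.006))
E
```

```text
[ 0.44699536 -0.32445469  0.004     ] [ 0.48728909 -0.26960234  0.008     ] [ 0.40757579 -0.29239987  0.008     ]
[ 0.38317814 -0.24410869  0.006     ]
[ 0.47719918 -0.29867152  0.006     ]
[ 0.45711369 -0.22509953  0.006     ]
[ 0.40157787 -0.31600682  0.006     ]
```

>>> step_arm([
  [[-0.03, -0.007, 0, 0, 0, 0, 0.03], [-0.03, -0.007, 0, 0, 0, 0, 0.03], [-0.03, -0.007, 0, 0, 0, 0, 0.03], [-0.03, -0.007, 0, 0, 0, 0, 0.03], [-0.03, 0, 0, 0, 0, 0, 0.03], [-0.012, 0, 0.02, 0, 0, 0, 0.03], [0, 0, 0.03, 0, 0, 0, 0.03], [0, 0, 0.03, 0, 0, 0, 0.03], [0, 0, 0.03, 0, 0, 0, 0.03], [0, 0, 0.008, 0, 0, 0, 0.03], [0, 0, 0, 0, 0, 0, 0.03]],
])

```text
time: 6.52
tool_pos: [0.4299, -0.2905, 0.023]
ee_rot: [-3.14, -0.001, 1.616]
contact_force: [-0.9, -0.3, -0.2]
opening: 0.035
```

>>> step_arm([
  [[0, 0, 0.004, 0, 0, 0, 0.03], [0, 0, 0.004, 0, 0, 0, 0.03], [0, 0, 0, 0, 0, 0, 0.03], [0, 0, 0, 0, 0, 0, 0.03]],
])

```text
time: 6.85
tool_pos: [0.4312, -0.2914, 0.0165]
ee_rot: [3.14, 0.001, 1.616]
contact_force: [0.6, -0.0, -1.1]
opening: 0.0346
```

>>> step_arm([
  [[0, 0, 0.002, 0, 0, 0, 0.03], [0, 0, 0, 0, 0, 0, 0.03], [0, 0, 0, 0, 0, 0, 0.05], [0, 0, 0, 0, 0, 0, 0.05], [0, 0, 0, 0, 0, 0, 0.05], [0, 0, -0.02, 0, 0, 0, 0.06], [0, 0, -0.03, 0, 0, 0, 0.06], [0, 0, -0.04, 0, 0, 0, 0.06], [0, 0, -0.04, 0, 0, 0, 0.06], [0, 0, -0.02, 0, 0, 0, 0.06], [0, 0, 0, 0, 0, 0, 0.06]],
])

```text
time: 7.77
tool_pos: [0.4326, -0.2924, 0.1684]
ee_rot: [3.136, 0.004, 1.616]
contact_force: [0.2, 0.2, 0.4]
opening: 0.0603
```

```bash
python3 - <<'E'
from h import *
s=arm.get_state(); print(s["time"],s["tool_pos"],s["ee_rot"],s["opening"],s["contact_force"])
c=snap("wrist","w4"); 
P=CYL+np.array([.431,-.2905,.008]); q=np.array([w2px(c,X) for X in P]); print(q.min(0).round(),q.max(0).round())
E
```

```text
7.7667 [ 0.43257561 -0.29240526  0.16839578] [3.13597374 0.00419502 1.6163209 ] 0.06029816907416086 [0.22024271 0.21112301 0.41926519]
[255. 173.] [295. 215.]
```

View pics/w4.png

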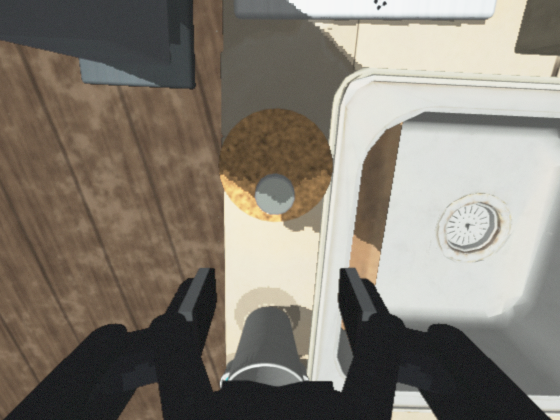

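>>> step_arm([
  [[0.033, 0, 0, 0, 0, 0, 0.062], [0.033, 0, 0, 0, 0, 0, 0.062], [0.033, 0, 0, 0, 0, 0, 0.062], [0.033, 0, 0, 0, 0, 0, 0.062], [0.033, 0, 0, 0, 0, 0, 0.062], [0.033, 0, 0, 0, 0, 0, 0.062], [0.033, 0.01, 0, 0, 0, 0, 0.062], [0.033, 0.02, 0, 0, 0, 0, 0.062], [0.033, 0.02, 0, 0, 0, 0, 0.062], [0.033, 0.02, 0, 0, 0, 0, 0.062], [0.033, 0.02, 0, 0, 0, 0, 0.062], [0.033, 0.02, 0, 0, 0, 0, 0.062]],
])

```text
time: 8.82
tool_pos: [0.5224, 0.1114, 0.1623]
ee_rot: [-3.14, 0.0, 1.617]
contact_force: [0.7, -1.3, 0.6]
opening: 0.0619
```

>>> step_arm([
  [[0.03, 0.02, 0.02, 0, 0, 0, 0.062], [0.03, 0.011, 0.03, 0, 0, 0, 0.062], [0.014, 0, 0.02, 0, 0, 0, 0.062], [0, 0, 0, 0, 0, 0, 0.062], [0, 0, 0, 0, 0, 0, 0.062]],
])

```text
time: 9.23
tool_pos: [0.5481, 0.1834, 0.0929]
ee_rot: [-3.138, 0.001, 1.618]
contact_force: [-0.1, -0.5, -0.1]
opening: 0.062
```

```bash
python3 - <<'E'
from h import *
s=arm.get_state(); print(s["time"],s["tool_pos"],s["ee_rot"],s["opening"])
c=snap("wrist","w5"); 
g=c["img"].astype(int).min(2); q=w2px(c,(.5527,.1836,.03)); print(q)
for thr in(70,100):
  m=cv2.morphologyEx(white(c,*q,thr=thr),cv2.MORPH_OPEN,np.ones((7,7),np.uint8)); print(m.sum(),np.round(fit(c,m,CYL,(.5527,.1836,0,.018)),4))
E
```

```text
9.2333 [0.54808346 0.18335419 0.0929423 ] [-3.13762163e+00  1.27448927e-03  1.61780101e+00] 0.06200094374112093
[284.6170135  232.03455452]
2533 [0.5524 0.1828 0.1477 0.0606]
2262 [0.5529 0.1827 0.0867 0.1481]
```

View pics/w5.png

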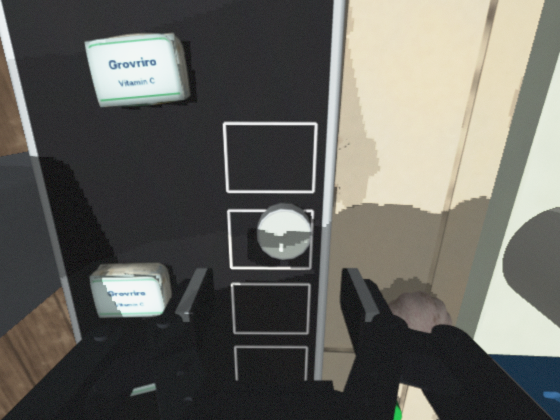

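>>> step_arm([
  [[0, 0.004, 0.025, 0, 0, 0, 0.062], [0, 0, 0.025, 0, 0, 0, 0.062], [0, 0, 0.02, 0, 0, 0, 0.062], [0, 0, 0, 0, 0, 0, 0.062], [0, 0, 0, 0, 0, 0, 0.03], [0, 0, 0, 0, 0, 0, 0.03], [0, 0, 0, 0, 0, 0, 0.03], [0, 0, 0, 0, 0, 0, 0.03], [0, 0, 0, 0, 0, 0, 0.03], [0, 0, 0, 0, 0, 0, 0.03], [0, 0, -0.01, 0, 0, 0, 0.03], [0, 0, -0.03, 0, 0, 0, 0.03]],
])

```text
time: 10.28
tool_pos: [0.5521, 0.1828, 0.0641]
ee_rot: [-3.138, 0.001, 1.616]
contact_force: [-1.2, 0.0, -1.0]
opening: 0.0341
```

```bash
python3 - <<'E'
from h import *
c=load("wrist")
for u,v in [(137,70),(130,290)]:
  for thr in(60,80):
    m=white(c,u,v,thr=thr); w=px2w(c,u,v,.036); print(m.sum(),np.round(fit(c,m,BOX,(w[0],w[1],1.6,.018)),4))
L=[((223,123),(15,158)),((317,123),(75,158)),((316,192),(75,112)),((226,192),(15,112)),((228,210),(15,98)),((314,210),(75,98)),((311,269),(75,52)),((231,269),(15,52)),((232,284),(15,38)),((310,283),(75,38)),((308,334),(75,-8)),((234,335),(15,-8))]
P=np.array([q for _,q in L])/1000
W=np.array([px2w(c,u,v,.018)[:2] for (u,v),_ in L])
f=lambda p:(P@rz(p[2]).T+p[:2]-W).ravel()
r=least_squares(f,[.48,.08,0]); print(r.x.round(4),np.abs(r.fun).max())
E
```

```text
6680 [0.4617 0.2806 1.656  0.1686]
6462 [0.4621 0.2803 1.6587 0.2053]
4012 [0.4415 0.13   1.7654 0.213 ]
3818 [0.4406 0.1296 1.8485 0.2675]
[0.502  0.0944 0.047 ] 0.0021073275345842163
```

>>> step_arm([
  [[0, 0, -0.03, 0, 0, 0, 0.03], [0, -0.03, -0.03, 0, 0, 0, 0.03], [-0.02, -0.03, -0.015, 0, 0, 0, 0.03], [-0.03, -0.02, 0, 0, 0, 0, 0.03], [-0.03, -0.02, 0, 0, 0, 0, 0.03], [-0.03, -0.02, 0, 0, 0, 0, 0.03], [-0.033, -0.02, 0, 0, 0, 0, 0.03], [-0.033, 0, 0, 0, 0, 0, 0.03], [-0.033, 0, 0, 0, 0, 0, 0.03], [-0.033, 0, 0, 0, 0, 0, 0.03], [-0.033, 0, 0, 0, 0, 0, 0.03], [-0.033, 0, 0, 0, 0, 0, 0.03]],
])

```text
time: 11.28
tool_pos: [0.4287, -0.1325, 0.1416]
ee_rot: [3.139, 0.001, 1.616]
contact_force: [1.4, 0.8, 0.1]
opening: 0.0346
```

>>> step_arm([
  [[-0.033, 0, 0, 0, 0, 0, 0.03], [-0.033, 0, 0, 0, 0, 0, 0.03], [-0.03, 0, 0, 0, 0, 0, 0.03], [-0.014, 0, 0, 0, 0, 0, 0.03], [0, 0, 0.03, 0, 0, 0, 0.03], [0, 0, 0.03, 0, 0, 0, 0.03], [0, 0, 0.02, 0, 0, 0, 0.03], [0, 0, 0, 0, 0, 0, 0.03], [0, 0, 0, 0, 0, 0, 0.03]],
])

```text
time: 12.03
tool_pos: [0.4333, -0.2401, 0.0604]
ee_rot: [-3.141, -0.0, 1.617]
contact_force: [0.4, -0.3, 0.7]
opening: 0.0346
```

>>> step_arm([
  [[0, -0.002, 0.02, 0, 0, 0, 0.03], [0, 0, 0.016, 0, 0, 0, 0.03], [0, 0, 0.004, 0, 0, 0, 0.03], [0, 0, 0.003, 0, 0, 0, 0.03], [0, 0, 0, 0, 0, 0, 0.03], [0, 0, 0, 0, 0, 0, 0.03]],
])

```text
time: 12.53
tool_pos: [0.4322, -0.2409, 0.0178]
ee_rot: [3.14, 0.001, 1.617]
contact_force: [0.3, -0.4, -0.4]
opening: 0.0344
```

>>> step_arm([
  [[0, 0, 0.003, 0, 0, 0, 0.03], [0, 0, 0, 0, 0, 0, 0.03], [0, 0, 0, 0, 0, 0, 0.05], [0, 0, 0, 0, 0, 0, 0.05], [0, 0, 0, 0, 0, 0, 0.055], [0, 0, -0.02, 0, 0, 0, 0.06], [0, 0, -0.04, 0, 0, 0, 0.08], [0, 0, -0.04, 0, 0, 0, 0.08], [0, 0, -0.04, 0, 0, 0, 0.08], [0, 0, -0.02, 0, 0, 0, 0.08], [0, 0, 0, 0, 0, 0, 0.08]],
])

```text
time: 13.45
tool_pos: [0.4334, -0.2416, 0.1783]
ee_rot: [3.136, 0.004, 1.616]
contact_force: [0.5, 0.0, -0.1]
opening: 0.0803
```

```bash
python3 - <<'E'
from h import *
s=arm.get_state(); print(s["time"],s["tool_pos"],s["ee_rot"],s["opening"])
c=snap("wrist","w6",crop=(180,80,480,380),scale=2); 
E
```

```text
13.45 [ 0.43335122 -0.24159675  0.17833345] [3.13564554 0.00367678 1.61636561] 0.08034174031154452
```

View pics/w6.png

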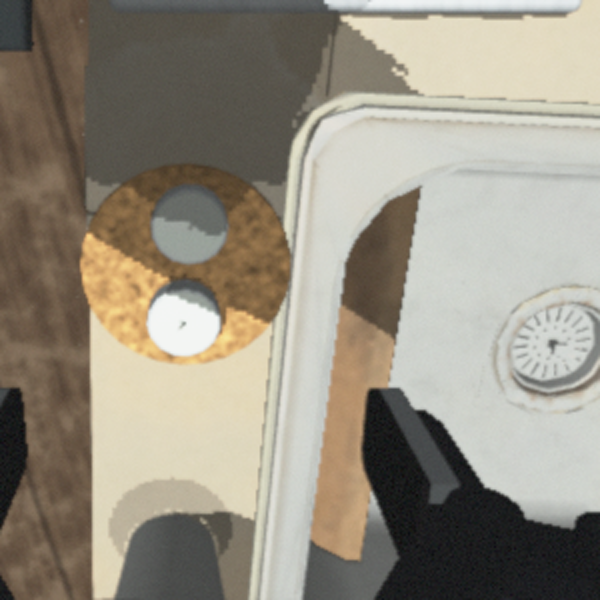

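>>> step_arm([
  [[0.03, 0, 0, 0, 0, 0, 0.08], [0.03, 0, 0, 0, 0, 0, 0.08], [0.03, 0, 0, 0, 0, 0, 0.08], [0.03, 0, 0, 0, 0, 0, 0.08], [0.03, 0, 0, 0, 0, 0, 0.08], [0.03, 0.003, 0, 0, 0, 0, 0.08], [0.03, 0.01, 0, 0, 0, 0, 0.08], [0.03, 0.01, 0.02, 0, 0, 0, 0.08], [0.03, 0, 0.02, 0, 0, 0, 0.08], [0.027, 0, 0.02, 0, 0, -6, 0.08], [0, 0, 0, 0, 0, -6, 0.08], [0, 0, 0, 0, 0, -6, 0.08]],
])

```text
time: 14.5
tool_pos: [0.439, 0.0585, 0.1112]
ee_rot: [-3.138, -0.001, 1.938]
contact_force: [0.0, 0.0, 0.8]
opening: 0.0802
```

>>> step_arm([
  [[0, 0, 0, 0, 0, 0, 0.08], [0, 0, 0, 0, 0, 0, 0.08]],
])

```text
time: 14.67
tool_pos: [0.4403, 0.0572, 0.1128]
ee_rot: [-3.14, -0.0, 1.927]
contact_force: [0.3, -0.2, 0.3]
opening: 0.0799
```

```bash
cat >> h.py <<'E'
def tool_delta(target,s):
    psi=s["ee_rot"][2]; d=np.asarray(target)-s["tool_pos"]
    return np.round([np.cos(psi)*d[0]+np.sin(psi)*d[1], np.sin(psi)*d[0]-np.cos(psi)*d[1], -d[2]],4)
E
python3 - <<'E'
from h import *
s=arm.get_state(); print(s["time"],s["tool_pos"],s["ee_rot"],s["opening"])
c=snap("wrist","w7"); q=w2px(c,(.443,.056,.036)); print(q)
for thr in(50,65,80):
    m=cv2.morphologyEx(white(c,*q,thr=thr),cv2.MORPH_OPEN,np.ones((9,9),np.uint8)); print(m.sum(),np.round(fit(c,m,BOX,(.443,.056,1.9,.018)),4))
print(tool_delta((.443,.056,.022),s))
E
```

```text
14.6667 [0.44027939 0.05719214 0.11275475] [-3.14031620e+00 -2.71569622e-04  1.92736807e+00] 0.07991338545912668
[280.21393649 227.80595662]
3785 [0.4435 0.056  1.9264 0.1231]
3687 [0.4436 0.0551 1.9289 0.1483]
3635 [0.4439 0.0554 1.9281 0.164 ]
[-0.0021  0.0021  0.0908]
```

View pics/w7.png

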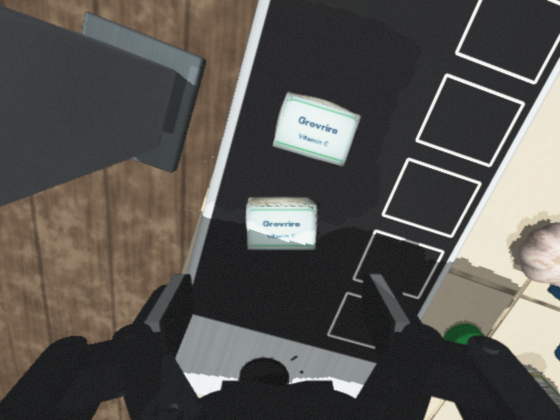

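>>> step_arm([
  [[-0.001, 0.003, 0.03, 0, 0, 0, 0.08], [0, 0, 0.03, 0, 0, 0, 0.08], [0, 0, 0.02, 0, 0, 0, 0.08], [0, 0, 0.01, 0, 0, 0, 0.08], [0, 0, 0, 0, 0, 0, 0.08], [0, 0, 0, 0, 0, 0, 0.045], [0, 0, 0, 0, 0, 0, 0.045], [0, 0, 0, 0, 0, 0, 0.045], [0, 0, 0, 0, 0, 0, 0.045], [0, 0, 0, 0, 0, 0, 0.045], [0, 0, 0, 0, 0, 0, 0.045], [0, 0, 0, 0, 0, 0, 0.045]],
])

```text
time: 15.72
tool_pos: [0.4448, 0.0573, 0.0249]
ee_rot: [3.14, 0.001, 1.93]
contact_force: [-5.0, -1.2, 12.2]
opening: 0.0517
```

```bash
python3 - <<'E'
from h import *
s=arm.get_state(); print(s["time"],s["tool_pos"],s["ee_rot"],s["opening"],s["contact_force"])
t=np.array(s["tool_pos"]); t[:2]=[.5514,-.0075]; print(tool_delta(t,s)); s["ee_rot"][2]=1.617; print(tool_delta(t,s))
E
```

```text
15.7167 [0.44475583 0.05728738 0.02494327] [3.13970017e+00 7.09314872e-04 1.92953199e+00] 0.05173942708201609 [-5.04707426 -1.23180602 12.169059  ]
[-0.0981  0.0771 -0.    ]
[-0.0696  0.1035 -0.    ]
```

>>> step_arm([
  [[0, 0, -0.002, 0, 0, 0, 0.045], [0, 0, 0, 0, 0, 6, 0.045], [0, 0, 0, 0, 0, 6, 0.045], [0, 0, 0, 0, 0, 5.9, 0.045], [-0.012, 0.017, 0, 0, 0, 0, 0.045], [-0.012, 0.017, 0, 0, 0, 0, 0.045], [-0.012, 0.017, 0, 0, 0, 0, 0.045], [-0.012, 0.017, 0, 0, 0, 0, 0.045], [-0.012, 0.017, 0, 0, 0, 0, 0.045], [-0.0096, 0.0185, 0, 0, 0, 0, 0.045], [0, 0, 0, 0, 0, 0, 0.045], [0, 0, 0, 0, 0, 0, 0.045]],
])

```text
time: 16.72
tool_pos: [0.5516, -0.0077, 0.026]
ee_rot: [3.141, -0.0, 1.617]
contact_force: [0.1, 0.2, -0.2]
opening: 0.0518
```

```bash
python3 - <<'E'
from h import *
s=arm.get_state(); print(s["time"],s["tool_pos"],s["ee_rot"],s["opening"],s["contact_force"])
t=np.array(s["tool_pos"]); t[:2]=[.5516,-.0075]; print(tool_delta(t,s))
c=snap("wrist","w8"); snap("scene","s8",(150,120,350,320),3)
P=BOX.copy(); P[:,:2]=P[:,:2]@rz(1.617).T+s["tool_pos"][:2]; P[:,2]+=.018
for p in P[[1,3,5,7]]: print(w2px(c,p).round())
E
```

```text
16.7167 [ 0.5515511  -0.00767918  0.02601955] [ 3.14050838e+00 -9.07093290e-06  1.61673446e+00] 0.051781325126680246 [ 0.05128318  0.19821675 -0.22939103]
[ 0.0002  0.0001 -0.    ]
[332. 325.]
[224. 325.]
[337. 252.]
[219. 252.]
```

View pics/w8.png

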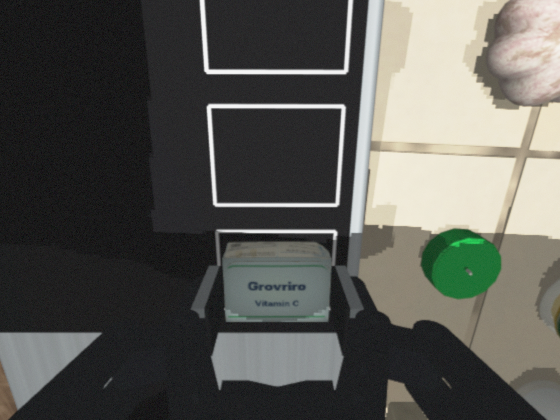

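>>> step_arm([
  [[0, 0, 0, 0, 0, 0, 0.066], [0, 0, 0, 0, 0, 0, 0.066], [0, 0, 0, 0, 0, 0, 0.066], [0, 0, -0.01, 0, 0, 0, 0.066], [0, 0, -0.03, 0, 0, 0, 0.066], [0, 0, -0.04, 0, 0, 0, 0.08], [0, 0, -0.04, 0, 0, 0, 0.08], [0.028, -0.021, -0.03, 0, 0, 0, 0.08], [0.028, -0.021, -0.03, 0, 0, 0, 0.08], [0.028, -0.021, 0, 0, 0, 0, 0.08], [0.028, -0.021, 0, 0, 0, 0, 0.08], [0.03, -0.021, 0, 0, 0, 0, 0.08]],
])

```text
time: 17.82
tool_pos: [0.4423, 0.1252, 0.201]
ee_rot: [3.14, -0.0, 1.617]
contact_force: [1.0, -0.3, 0.0]
opening: 0.0802
```

>>> step_arm([
  [[0, 0, 0, 0, 0, 0, 0.08], [0, 0, 0, 0, 0, 0, 0.08]],
])

```text
time: 17.98
tool_pos: [0.4424, 0.1256, 0.2008]
ee_rot: [3.14, -0.0, 1.621]
contact_force: [0.5, 0.4, 0.8]
opening: 0.0802
```

```bash
python3 - <<'E'
from h import *
s=arm.get_state(); print(s["time"],s["tool_pos"],s["ee_rot"],s["opening"])
c=snap("wrist","w9"); p=np.array([.502,.0948,.046])
for g in [(.5515,-.0095),(.441,.1297),(.462,.2805)]:
  q=w2px(c,(*g,.036)); print(q.round())
  for thr in(50,70):
    try:
      m=cv2.morphologyEx(white(c,*q,thr=thr),cv2.MORPH_OPEN,np.ones((9,9),np.uint8)); print(m.sum(),np.round(fit(c,m,BOX,(*g,1.62,.018)),4))
    except Exception as e: print(e)
for i in range(3): print("slot",i,w2px(c,(*(rz(p[2])@[.045,-.105+.06*i]+p[:2]),.018)).round())
E
```

```text
17.9833 [0.44242107 0.12564837 0.20077829] [ 3.14041052e+00 -3.11967835e-04  1.62114275e+00] 0.08019876467408996
[367. 313.]
59529 [ 0.6197 -0.0638  2.7002  0.9685]
120133 [ 0.623  -0.0681  2.7903  0.9844]
[276. 189.]
87957 [0.4408 0.13   1.65   0.9762]
2104 [0.4408 0.1296 1.6482 0.1165]
[310.  16.]
87957 [0.4589 0.285  1.7017 0.9704]
2538 [0.4598 0.2858 1.685  0.0363]
slot 0 [363. 302.]
slot 1 [368. 257.]
slot 2 [374. 206.]
```

View pics/w9.png

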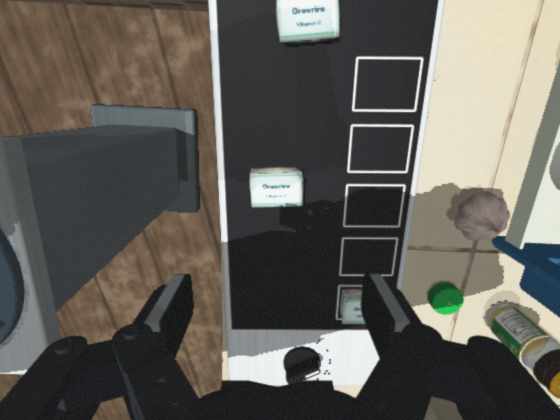

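>>> step_arm([
  [[0.0042, -0.0014, 0.03, 0, 0, -1.7, 0.08], [0, 0, 0.04, 0, 0, 0, 0.08], [0, 0, 0.04, 0, 0, 0, 0.08], [0, 0, 0.03, 0, 0, 0, 0.08], [0, 0, 0.02, 0, 0, 0, 0.08], [0, 0, 0.017, 0, 0, 0, 0.08], [0, 0, 0, 0, 0, 0, 0.08], [0, 0, 0, 0, 0, 0, 0.08]],
])

```text
time: 18.7
tool_pos: [0.4418, 0.1278, 0.0227]
ee_rot: [-3.14, 0.0, 1.647]
contact_force: [0.6, 0.9, 0.2]
opening: 0.0803
```

>>> step_arm([
  [[0, 0, 0, 0, 0, 0, 0.045], [0, 0, 0, 0, 0, 0, 0.045], [0, 0, 0, 0, 0, 0, 0.045], [0, 0, 0, 0, 0, 0, 0.045], [0, 0, 0, 0, 0, 0, 0.045], [0, 0, 0, 0, 0, 0, 0.045], [0, 0, 0, 0, 0, 0, 0.045], [0, 0, -0.002, 0, 0, 1.7, 0.045], [0, 0, 0, 0, 0, 0, 0.045]],
])

```text
time: 19.45
tool_pos: [0.4426, 0.1287, 0.0259]
ee_rot: [3.14, -0.0, 1.617]
contact_force: [-0.1, 0.2, -0.3]
opening: 0.0513
```

```bash
python3 - <<'E'
from h import *
s=arm.get_state(); print(s["time"],s["tool_pos"],s["ee_rot"],s["opening"],s["contact_force"])
t=np.array(s["tool_pos"]); t[:2]=[.5488,.0525]; print(tool_delta(t,s))
E
```

```text
19.45 [0.44257878 0.12874143 0.02590482] [ 3.13964835e+00 -4.50446291e-04  1.61672543e+00] 0.05132523137266008 [-0.05419521  0.15642916 -0.34310133]
[-0.081   0.1026 -0.    ]
```

>>> step_arm([
  [[-0.014, 0.017, 0, 0, 0, 0, 0.045], [-0.014, 0.017, 0, 0, 0, 0, 0.045], [-0.014, 0.017, 0, 0, 0, 0, 0.045], [-0.014, 0.017, 0, 0, 0, 0, 0.045], [-0.014, 0.017, 0, 0, 0, 0, 0.045], [-0.0118, 0.0176, 0, 0, 0, 0, 0.045], [0, 0, 0, 0, 0, 0, 0.045], [0, 0, 0, 0, 0, 0, 0.045], [0, 0, 0, 0, 0, 0, 0.045]],
])

```text
time: 20.2
tool_pos: [0.5477, 0.0519, 0.0248]
ee_rot: [-3.141, -0.0, 1.619]
contact_force: [-0.4, 0.4, -0.2]
opening: 0.0515
```

>>> step_arm([
  [[0, 0.001, 0, 0, 0, 0, 0.045], [0, 0, 0, 0, 0, 0, 0.066], [0, 0, 0, 0, 0, 0, 0.066], [0, 0, 0, 0, 0, 0, 0.066], [0, 0, -0.01, 0, 0, 0, 0.066], [0, 0, -0.03, 0, 0, 0, 0.066], [0, 0, -0.04, 0, 0, 0, 0.08], [0.03, 0, -0.015, 0, 0, 0, 0.08], [0.03, -0.015, 0, 0, 0, 0, 0.08], [0.03, -0.015, 0, 0, 0, 0, 0.08], [0.03, -0.015, 0, 0, 0, 0, 0.08], [0.03, -0.015, 0, 0, 0, 0, 0.08]],
])

```text
time: 21.2
tool_pos: [0.4812, 0.2, 0.1207]
ee_rot: [3.141, -0.0, 1.618]
contact_force: [-0.4, 1.4, 0.5]
opening: 0.0799
```

>>> step_arm([
  [[0.03, -0.015, 0, 0, 0, -2.5, 0.08], [0.03, 0, 0, 0, 0, 0, 0.08], [0.024, 0, 0, 0, 0, 0, 0.08], [0, 0, 0, 0, 0, 0, 0.08], [0, 0, 0, 0, 0, 0, 0.08], [0, 0, 0, 0, 0, 0, 0.08]],
])

```text
time: 21.7
tool_pos: [0.4607, 0.2815, 0.1201]
ee_rot: [3.141, 0.0, 1.662]
contact_force: [-0.6, 0.5, -0.3]
opening: 0.08
```

```bash
python3 - <<'E'
from h import *
s=arm.get_state(); print(s["time"],s["tool_pos"],s["ee_rot"],s["opening"])
c=snap("wrist","w10"); g=(.461,.282)
q=w2px(c,(*g,.036)); print(q.round())
for thr in(60,80,100):
      m=cv2.morphologyEx(white(c,*q,thr=thr),cv2.MORPH_OPEN,np.ones((9,9),np.uint8)); f=fit(c,m,BOX,(*g,1.66,.018)); print(m.sum(),np.round(f,4))
print(tool_delta((f[0],f[1],.023),s))
E
```

```text
21.7 [0.4606947  0.28147064 0.12010959] [3.14145915e+00 1.31433805e-04 1.66203207e+00] 0.07997768035227858
[278. 221.]
117969 [0.4604 0.2817 1.6878 0.9737]
3403 [0.4601 0.2811 1.667  0.1842]
2848 [0.4602 0.2809 1.6985 0.4134]
[-0.0005 -0.0006  0.0971]
```

View pics/w10.png

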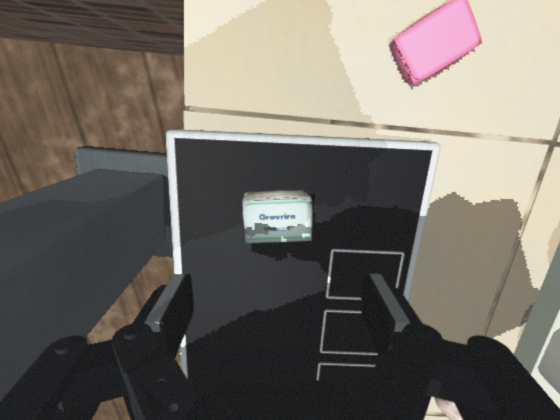

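>>> step_arm([
  [[0, 0, 0.03, 0, 0, 0, 0.08], [0, 0, 0.03, 0, 0, 0, 0.08], [0, 0, 0.025, 0, 0, 0, 0.08], [0, 0, 0.012, 0, 0, 0, 0.08], [0, 0, 0, 0, 0, 0, 0.08], [0, 0, 0, 0, 0, 0, 0.045], [0, 0, 0, 0, 0, 0, 0.045], [0, 0, 0, 0, 0, 0, 0.045], [0, 0, 0, 0, 0, 0, 0.045], [0, 0, 0, 0, 0, 0, 0.045], [0, 0, 0, 0, 0, 0, 0.045], [0, 0, -0.002, 0, 0, 2.5, 0.045]],
])

```text
time: 22.75
tool_pos: [0.4616, 0.282, 0.026]
ee_rot: [3.14, -0.001, 1.619]
contact_force: [0.3, -0.5, -0.9]
opening: 0.0519
```

>>> step_arm([
  [[0, 0, 0, 0, 0, 0, 0.045], [0, 0, 0, 0, 0, 0, 0.045]],
])

```text
time: 22.92
tool_pos: [0.4614, 0.282, 0.0257]
ee_rot: [3.14, -0.001, 1.619]
contact_force: [-0.1, -0.5, -0.4]
opening: 0.0514
```

```bash
python3 - <<'E'
from h import *
s=arm.get_state(); print(s["time"],s["tool_pos"],s["ee_rot"],s["opening"],s["contact_force"])
t=np.array(s["tool_pos"]); t[:2]=[.5462,.1124]; print(tool_delta(t,s))
E
```

```text
22.9167 [0.46140158 0.28204567 0.02570696] [ 3.14009573e+00 -8.02218398e-04  1.61900330e+00] 0.05142771513675802 [-0.07237469 -0.47077006 -0.44336299]
[-0.1735  0.0765 -0.    ]
```

>>> step_arm([
  [[-0.018, 0.008, 0, 0, 0, 0, 0.045], [-0.018, 0.008, 0, 0, 0, 0, 0.045], [-0.018, 0.008, 0, 0, 0, 0, 0.045], [-0.018, 0.008, 0, 0, 0, 0, 0.045], [-0.018, 0.008, 0, 0, 0, 0, 0.045], [-0.018, 0.008, 0, 0, 0, 0, 0.045], [-0.018, 0.008, 0, 0, 0, 0, 0.045], [-0.018, 0.008, 0, 0, 0, 0, 0.045], [-0.018, 0.008, 0, 0, 0, 0, 0.045], [-0.011, 0.005, 0, 0, 0, 0, 0.045], [0, 0, 0, 0, 0, 0, 0.045], [0, 0, 0, 0, 0, 0, 0.045]],
])

```text
time: 23.92
tool_pos: [0.546, 0.1125, 0.0248]
ee_rot: [3.141, -0.0, 1.618]
contact_force: [-0.2, 0.1, 0.0]
opening: 0.0514
```

```bash
python3 - <<'E'
from h import *
s=arm.get_state(); print(s["time"],s["tool_pos"],s["ee_rot"],s["opening"],s["contact_force"])
t=np.array(s["tool_pos"]); t[:2]=[.5462,.1124]; print(tool_delta(t,s))
E
```

```text
23.9167 [0.54598441 0.11247454 0.02481938] [ 3.14145616e+00 -2.71005292e-04  1.61764018e+00] 0.051405794300255256 [-0.21293757  0.10003995  0.03022493]
[-0.0001  0.0002 -0.    ]
```

>>> step_arm([
  [[0, 0, 0, 0, 0, 0, 0.066], [0, 0, 0, 0, 0, 0, 0.066], [0, 0, 0, 0, 0, 0, 0.066], [0, 0, -0.01, 0, 0, 0, 0.066], [0, 0, -0.03, 0, 0, 0, 0.066], [0, 0, -0.04, 0, 0, 0, 0.08], [-0.02, 0, -0.04, 0, 0, 0, 0.08], [-0.02, 0, -0.03, 0, 0, 0, 0.08], [-0.02, 0, 0, 0, 0, 0, 0.08], [-0.02, 0, 0, 0, 0, 0, 0.08], [0, 0, 0, 0, 0, 0, 0.08], [0, 0, 0, 0, 0, 0, 0.08]],
])

```text
time: 24.92
tool_pos: [0.5495, 0.0337, 0.1727]
ee_rot: [3.141, -0.0, 1.617]
contact_force: [-0.2, 0.6, -0.2]
opening: 0.0802
```

```bash
python3 - <<'E'
from h import *
s=arm.get_state(); print(s["time"],s["tool_pos"],s["ee_rot"],s["opening"])
c=snap("wrist","w11",(180,60,460,340),2.14); p=np.array([.502,.0950,.046])
for i in range(3):
  g=rz(p[2])@[.045,-.105+.06*i]+p[:2]; q=w2px(c,(*g,.036)); print(i,g.round(4),q.round())
  for thr in(50,65):
      m=white(c,*q,thr=thr)
      m=cv2.morphologyEx(m,cv2.MORPH_OPEN,np.ones((11,11),np.uint8)); f=fit(c,m,BOX,(*g,1.617,.018)); print(m.sum(),np.round(f,4))
  C=[w2px(c,(*(rz(p[2])@[.045+a,-.105+.06*i+b]+p[:2]),.018)).round(1).tolist() for a in(-.03,.03) for b in (.023,-.023)]; print(C)
E
```

```text
24.9167 [0.54954364 0.03367318 0.17270301] [ 3.14100733e+00 -1.12835459e-04  1.61693081e+00] 0.08020748922915996
0 [ 0.5518 -0.0078] [278. 243.]
2386 [ 0.5483 -0.0078  1.6486  0.1098]
2292 [ 0.5485 -0.0088  1.5908  0.1349]
[[247.0, 214.3], [248.3, 256.5], [308.1, 214.3], [306.7, 256.6]]
1 [0.549  0.0521] [278. 182.]
3240 [0.5464 0.0532 1.5843 0.1541]
2936 [0.5462 0.0534 1.6242 0.0903]
[[245.1, 152.7], [246.6, 200.6], [310.2, 152.7], [308.6, 200.6]]
2 [0.5463 0.1121] [278. 111.]
3535 [0.5433 0.115  1.6478 0.1229]
3393 [0.5433 0.115  1.6483 0.1086]
[[242.9, 82.5], [244.6, 137.1], [312.6, 82.5], [310.7, 137.2]]
```

View pics/w11.png

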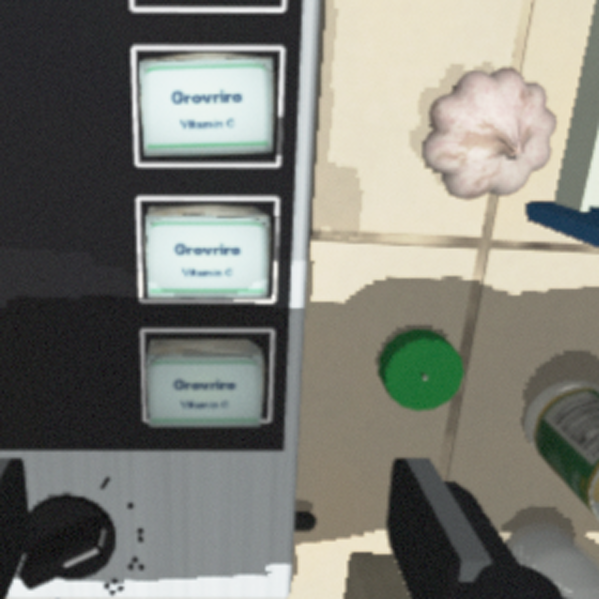

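```bash
python3 - <<'E'
from h import *
c=load("wrist"); p=np.array([.502,.0950,.046]); f=lambda q:((q+.5-[180,60])*2.14).round().tolist()
for i in range(3):
  o=lambda a,b,z: f(w2px(c,(*(rz(p[2])@[.045+a,-.105+.06*i+b]+p[:2]),z)))
  print(i,"outline",o(-.03,.023,.018),o(.03,-.023,.018),"base+y",o(0,.02,.018),"top+y",o(0,.02,.036),"top-y",o(0,-.02,.036),"x",o(-.027,0,.03)[0],o(.027,0,.03)[0])
im=c["img"].astype(int).min(2)
for i,u in enumerate((276,276,276)):
  r=[(225,275),(150,215),(75,145)][i]; print(i,im[r[0]:r[1],u+12].tolist())
E
```

```text
0 outline [144.0, 331.0] [272.0, 422.0] base+y [210.0, 337.0] top+y [210.0, 351.0] top-y [210.0, 434.0] x 150.0 269.0
1 outline [140.0, 199.0] [276.0, 302.0] base+y [210.0, 206.0] top+y [210.0, 213.0] top-y [210.0, 307.0] x 147.0 274.0
2 outline [136.0, 49.0] [281.0, 166.0] base+y [210.0, 57.0] top+y [210.0, 55.0] top-y [210.0, 163.0] x 142.0 278.0
0 [100, 108, 125, 119, 115, 134, 148, 149, 152, 151, 152, 155, 153, 137, 85, 76, 93, 134, 152, 152, 152, 153, 152, 151, 150, 149, 149, 146, 144, 137, 118, 102, 111, 105, 72, 36, 32, 31, 32, 27, 27, 28, 25, 33, 39, 79, 127, 135, 137, 136]
1 [61, 142, 219, 204, 86, 56, 91, 128, 144, 162, 162, 144, 192, 182, 170, 201, 222, 224, 224, 226, 228, 228, 228, 229, 223, 197, 129, 134, 164, 210, 227, 229, 229, 228, 223, 212, 200, 203, 205, 219, 222, 221, 221, 215, 197, 153, 148, 169, 166, 135, 146, 126, 54, 29, 32, 33, 30, 31, 26, 27, 30, 29, 48, 99, 143]
2 [39, 35, 40, 36, 48, 82, 177, 229, 169, 96, 121, 143, 158, 194, 187, 163, 178, 218, 227, 228, 227, 229, 230, 230, 229, 232, 231, 228, 212, 155, 144, 168, 200, 223, 231, 232, 230, 231, 230, 222, 190, 175, 195, 190, 198, 220, 224, 225, 223, 220, 214, 178, 141, 159, 164, 151, 126, 65, 44, 45, 92, 179, 219, 126, 54, 37, 39, 39, 39, 41]
```

```bash
python3 - <<'E'
from h import *
s=arm.get_state()
c=load("scene"); print(px2w(c,276.5,276.5,.028))
c=load("wrist"); w=px2w(c,212,312,.028); print(w)
print(tool_delta((.503,-.082,.16),s))
E
```

```text
[ 0.48334339 -0.10235238  0.028     ]
[ 0.4863631  -0.09400765  0.028     ]
[-0.114  -0.0519  0.0124]
```

>>> step_arm([
  [[-0.032, -0.0175, 0.01, 0, 0, 0, 0.06], [-0.032, -0.0175, 0.01, 0, 0, 0, 0.06], [-0.032, -0.0175, 0.01, 0, 0, 0, 0.06], [-0.032, -0.0175, 0.01, 0, 0, 7, 0.06], [0, 0, 0, 0, 0, 7, 0.06], [0, 0, 0, 0, 0, 7, 0.06], [0, 0, 0, 0, 0, 7, 0.06], [0, 0, 0, 0, 0, 7, 0.06], [0, 0, 0, 0, 0, 7, 0.06], [0, 0, 0, 0, 0, 7, 0.06], [0, 0, 0, 0, 0, 7, 0.06], [0, 0, 0, 0, 0, 5.4, 0.06]],
])

```text
time: 25.97
tool_pos: [0.4857, -0.096, 0.132]
ee_rot: [-3.141, 0.0, 0.541]
contact_force: [0.4, 0.7, 0.0]
opening: 0.0597
```

>>> step_arm([
  [[0, 0, 0, 0, 0, 0, 0.06], [0, 0, 0, 0, 0, 0, 0.06]],
])

```text
time: 26.13
tool_pos: [0.4858, -0.0963, 0.132]
ee_rot: [-3.141, 0.0, 0.551]
contact_force: [0.5, -0.6, -0.7]
opening: 0.0599
```

```bash
python3 - <<'E'
from h import *
s=arm.get_state(); print(s["time"],s["tool_pos"],s["ee_rot"],s["opening"],s["qpos"].round(2))
c=snap("wrist","w12",(130,100,430,350),2.4); print(w2px(c,(.485,-.097,.028)))
E
```

```text
26.1333 [ 0.48578001 -0.09634367  0.13199844] [-3.14135359e+00  3.17649986e-05  5.50685306e-01] 0.05988191752624165 [-0.2   0.24 -0.25  1.08  0.    2.4 ]
[278.03814809 213.19862232]
```

View pics/w12.png

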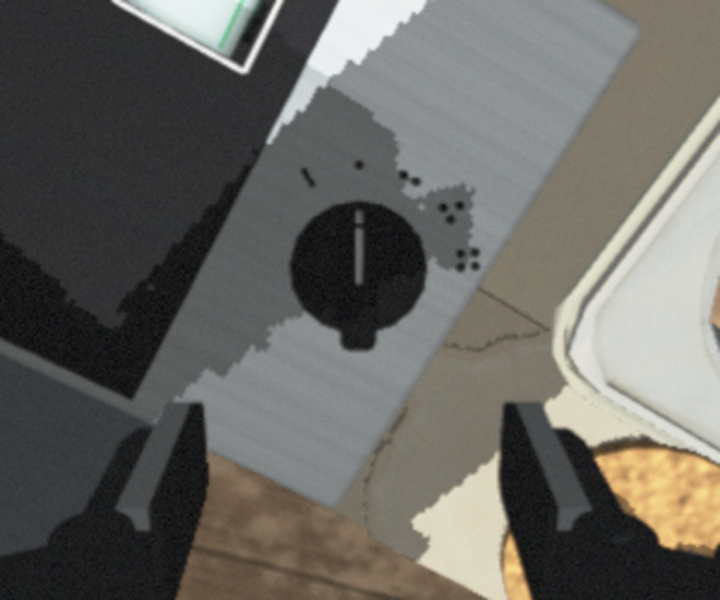

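>>> step_arm([
  [[0, 0, 0, 0, 0, -7, 0.045], [0, 0, 0, 0, 0, -7, 0.045], [0, 0, 0, 0, 0, -7, 0.045], [0, 0, 0, 0, 0, -7, 0.045], [0, 0, 0, 0, 0, -7, 0.045], [0, 0, 0, 0, 0, -7, 0.045], [0, 0, 0, 0, 0, -7, 0.045], [0, 0, 0, 0, 0, -7, 0.045], [0, 0, 0, 0, 0, -7, 0.045], [0, 0, 0, 0, 0, -7, 0.045], [0, 0, 0, 0, 0, -7, 0.045], [0, 0, 0, 0, 0, -7, 0.045]],
])

```text
time: 27.18
tool_pos: [0.4857, -0.0968, 0.132]
ee_rot: [-3.142, -0.0, 2.022]
contact_force: [0.5, -0.3, -0.0]
opening: 0.0448
```

>>> step_arm([
  [[0, 0, 0, 0, 0, -7, 0.045], [0, 0, 0, 0, 0, -7, 0.045], [0, 0, 0, 0, 0, -7, 0.045], [0, 0, 0, 0, 0, -7, 0.045], [0, 0, 0, 0, 0, -7, 0.045], [0, 0, 0, 0, 0, -7, 0.045], [0, 0, 0, 0, 0, -7, 0.045], [0, 0, 0, 0, 0, -7, 0.045], [0, 0, 0, 0, 0, -7, 0.045], [0, 0, 0, 0, 0, -7, 0.045], [0, 0, 0, 0, 0, -7, 0.045], [0, 0, 0, 0, 0, -7, 0.045]],
])

```text
time: 28.18
tool_pos: [0.4857, -0.0968, 0.132]
ee_rot: [3.141, 0.0, -2.795]
contact_force: [0.4, 0.0, -1.1]
opening: 0.0448
```

>>> step_arm([
  [[0, 0, 0, 0, 0, -6, 0.045], [0, 0, 0, 0, 0, -6, 0.045], [0, 0, 0, 0, 0, 0, 0.045], [0, 0, 0, 0, 0, 0, 0.045]],
])

```text
time: 28.52
tool_pos: [0.4857, -0.0969, 0.132]
ee_rot: [3.141, -0.0, -2.596]
contact_force: [-0.1, -0.8, -0.5]
opening: 0.045
```

```bash
python3 - <<'E'
from h import *
s=arm.get_state(); print(s["time"],s["tool_pos"],s["ee_rot"],s["opening"],s["qpos"].round(2))
print(tool_delta((.4863,-.0973,.031),s))
# check tubs still in place, seen by scene + side cameras
p=np.array([.502,.0950,.046])
for cam in("scene","side"):
  c=snap(cam)
  for i in range(3):
    g=rz(p[2])@[.045,-.105+.06*i]+p[:2]; q=w2px(c,(*g,.036))
    m=white(c,*q,thr=75); M=cv2.moments(m[int(q[1])-14:int(q[1])+15,int(q[0])-14:int(q[0])+15],True)
    print(cam,i,q.round(1),m.sum(), np.round([M["m10"]/max(M["m00"],1)-14+int(q[0]),M["m01"]/max(M["m00"],1)-14+int(q[1])],1))
E
```

```text
28.5167 [ 0.48569222 -0.09689264  0.13196476] [ 3.14146835e+00 -4.58197136e-05 -2.59616711e+00] 0.04496216291476941 [-0.2   0.24 -0.25  1.08  0.   -0.74]
[-0.0003 -0.0007  0.101 ]
scene 0 [280.9 233.5] 87732 [279.9 233.2]
scene 1 [268.5 216.6] 87732 [268.2 215.4]
scene 2 [256.6 200.5] 87732 [257.2 199.2]
side 0 [299.4 227.1] 142015 [301.2 230.9]
side 1 [290.3 215. ] 121 [291.9 216.6]
side 2 [281.8 203.7] 84679 [280.8 201.5]
```

>>> step_arm([
  [[0, -0.0007, 0.03, 0, 0, 0, 0.045], [0, 0, 0.03, 0, 0, 0, 0.045], [0, 0, 0.025, 0, 0, 0, 0.045], [0, 0, 0.015, 0, 0, 0, 0.045], [0, 0, 0, 0, 0, 0, 0.045], [0, 0, 0, 0, 0, 0, 0.008], [0, 0, 0, 0, 0, 0, 0.008], [0, 0, 0, 0, 0, 0, 0.008], [0, 0, 0, 0, 0, 0, 0.008], [0, 0, 0, 0, 0, 0, 0.008], [0, 0, 0, 0, 0, 0, 0.008], [0, 0, 0, 0, 0, 0, 0.008]],
])

```text
time: 29.62
tool_pos: [0.4869, -0.0977, 0.0335]
ee_rot: [-3.14, 0.002, -2.595]
contact_force: [-2.0, 1.7, 8.1]
opening: 0.0101
```

>>> step_arm([
  [[0, 0, -0.0015, 0, 0, 0, 0.008], [0, 0, 0, 0, 0, 7, 0.008], [0, 0, 0, 0, 0, 7, 0.008], [0, 0, 0, 0, 0, 7, 0.008], [0, 0, 0, 0, 0, 7, 0.008], [0, 0, 0, 0, 0, 7, 0.008], [0, 0, 0, 0, 0, 7, 0.008], [0, 0, 0, 0, 0, 7, 0.008], [0, 0, 0, 0, 0, 7, 0.008], [0, 0, 0, 0, 0, 1.3, 0.008], [0, 0, 0, 0, 0, 0, 0.008], [0, 0, 0, 0, 0, 0, 0.008]],
])

```text
time: 30.62
tool_pos: [0.4868, -0.0994, 0.0338]
ee_rot: [-3.139, 0.003, 2.687]
contact_force: [6.9, -12.7, -19.6]
opening: 0.0098
```

>>> step_arm([
  [[0, 0, 0, 0, 0, 0, 0.04], [0, 0, 0, 0, 0, 0, 0.04], [0, 0, 0, 0, 0, 0, 0.04], [0, 0, 0, 0, 0, 0, 0.04], [0, 0, -0.02, 0, 0, 0, 0.04], [0, 0, -0.03, 0, 0, 0, 0.04], [0, 0, -0.04, 0, 0, 0, 0.04], [0, 0, -0.04, 0, 0, 0, 0.04], [0, 0, -0.04, 0, 0, 0, 0.04], [0, 0, -0.03, 0, 0, 0, 0.04], [0, 0, 0, 0, 0, 0, 0.04]],
])

```text
time: 31.53
tool_pos: [0.4883, -0.098, 0.2398]
ee_rot: [3.139, 0.008, 2.688]
contact_force: [2.2, 0.1, 0.7]
opening: 0.0398
```

>>> step_arm([
  [[0, 0, 0, 0, 0, 6.8, 0.04], [0, 0, 0, 0, 0, 6.8, 0.04], [0, 0, 0, 0, 0, 6.8, 0.04], [0, 0, 0, 0, 0, 6.8, 0.04], [0, 0, 0, 0, 0, 6.8, 0.04], [0, 0, 0, 0, 0, 6.8, 0.04], [0, 0, 0, 0, 0, 6.8, 0.04], [0, 0, 0, 0, 0, 6.8, 0.04], [0, 0, 0, 0, 0, 6.8, 0.04], [0.02, -0.01, -0.02, 0, 0, 0, 0.04], [0.02, -0.01, -0.02, 0, 0, 0, 0.04], [0.01, 0, -0.01, 0, 0, 0, 0.04]],
])

```text
time: 32.53
tool_pos: [0.4627, -0.0475, 0.2858]
ee_rot: [3.14, -0.0, 1.62]
contact_force: [0.8, -0.2, 1.1]
opening: 0.0403
```

>>> step_arm([
  [[0, 0, 0, 0, 0, 0, 0.085], [0, 0, 0, 0, 0, 0, 0.085], [0, 0, 0, 0, 0, 0, 0.085]],
])

```text
time: 32.78
tool_pos: [0.4638, -0.0491, 0.2827]
ee_rot: [-3.141, 0.0, 1.62]
contact_force: [1.1, -0.4, -0.2]
opening: 0.0749
```

```bash
python3 - <<'E'
from h import *
s=arm.get_state(); print(s["time"],s["tool_pos"],s["ee_rot"],s["opening"])
c=snap("wrist","w13",(150,10,450,385),1.6); p=np.array([.502,.0950,.046])
im=cv2.imread("pics/w13.png"); 
for i in range(3):
  g=rz(p[2])@[.045,-.105+.06*i]+p[:2]; q=w2px(c,(*g,.036)); print(i,g.round(4),q.round())
  for thr in (55,):
      m=cv2.morphologyEx(white(c,*q,thr=thr),cv2.MORPH_OPEN,np.ones((7,7),np.uint8)); print(m.sum(),np.round(fit(c,m,BOX,(*g,1.617,.018)),4))
E
```

```text
32.7833 [ 0.46375093 -0.0490853   0.28270101] [-3.14090698e+00  1.18298214e-04  1.62009707e+00] 0.07486023681531091
0 [ 0.5518 -0.0078] [352. 145.]
2046 [ 0.5476 -0.0091  1.6196  0.187 ]
1 [0.549  0.0521] [357.  92.]
2212 [0.548  0.0555 1.6214 0.1485]
2 [0.5463 0.1121] [361.  32.]
2323 [0.5451 0.114  1.6456 0.1317]
```

View pics/w13.png

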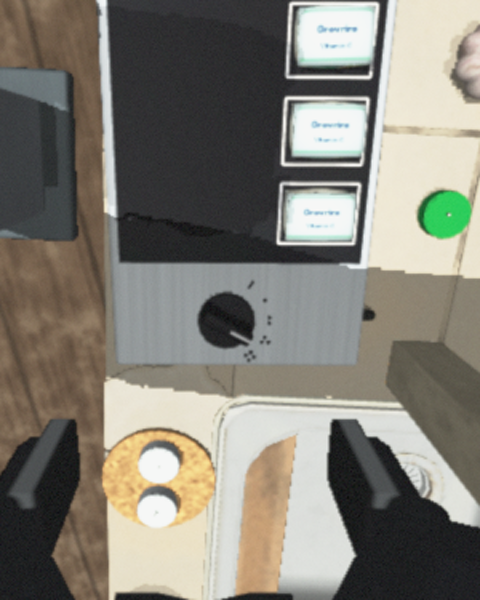

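```bash
python3 -c "
from h import *
print(arm.finish_job())"
```

```text
the job is handed in; nothing more can be done
None
```

I handed the job in at about 33 s of robot time. No verdict came back, so this rests on my own checks.

- **Tealights:** both stand upright side by side on the cork mat, roughly 20 mm and 30 mm from its centre (the limit is 45 mm).
- **Tubs:** three were present, and I slid them into outlines 0, 1 and 2 without lifting them off the plate. In the last wrist picture each sits inside its outline. The outline fits put them 2–4 mm off centre (limit 7 mm) and no more than 0.03 rad off square (limit 0.12 rad).
- **Selector:** it started at one dot. I turned it 1.0 rad clockwise after the row was complete, and in the last picture the pointer is at the three-dot mark. The robot was clear of everything.

**Where the checks disagreed:** by eye the tubs looked better centred than the fits said, by about 1–3 mm, and the fits themselves were rough. The last scene and side camera checks on the tubs were only coarse, because the mask ran into the background in five of the six readings. In the last picture I saw no sign that any tub had been knocked aside.

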